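# Close a swivel hub with its quick-thread cap

## Task

Close up the swivel hub: lay the bronze thrust washer over the spindle onto its spring seat, then set the steel cap on the spindle, turn it backward (anticlockwise from above) until you feel it drop off the start of the thread (it may drop at once), and screw it forward until the washer is clamped down hard on the hub and the cap is just snug. Never force the cap against the thread, its stops or the spindle, and leave the other parts on the bench alone.

Things in the scene. Friction and masses are not known exactly. Their poses are not given: they have to be found in the camera images.
- hub: grey cast hub fixed on the bench. Origin: centre of its underside, z up the spindle. Base plate 100x100x12 mm with four bolt heads; round boss 68 mm across, rim 31 mm above the origin; in it a 54 mm round spring seat; from its middle stands a fixed 21 mm steel spindle whose upper part carries a quick thread
- seat (a joint): spring-loaded seat in the boss, m pressed down: 0 = stands 3.2 mm proud of the boss rim (34.2 mm above the hub's origin), 0.0032 = flush, washer hard on the rim. Spring 7.5 N at the top, 15.5 N when flush
- thread (a point): on the spindle's axis at its chamfered top end, 61 mm above the hub's origin, z up. Right-handed three-start thread, lead 21 mm a turn: three ridges 120 degrees apart, 29.8 mm across crests, 4 mm thick, each 82 degrees long and falling clockwise, with open 36 degree gaps between. Where the ridges start differs each time and is NOT in any yaw: feel or see it
- stops (a point): on the spindle's axis, 49.5 mm above the hub's origin: height of the stop keys. At its low end each ridge has an upright key, 14 mm tall, standing 4 mm above and 6 mm below it. A cap riding on the ridges is therefore blocked clockwise; backward (anticlockwise) it climbs up to 4 mm, within 95 degrees comes off the upper ends and drops 9 mm; past the gap it meets the next keys
- bronze_washer: flat bronze (yellowish) thrust washer, 60 mm across, 8 mm thick, 0.11 kg, lying flat. Origin: centre of its underside. The hole looks 35.6 mm wide but passes a round post of at most 32 mm
- cap: dark steel cap, 0.28 to 0.46 kg, standing mouth down. Origin: centre of its underside, z up. Round body 54 mm across, 30 mm high. Bored 33.2 mm wide, 24 mm deep; inside, three 4.8 mm pins point inward at its own +x and every 120 degrees, axes 8.5 mm above the underside, 23.4 mm free between them. More than 90 N between cap and spindle harms the thread
- hexagon (a point): centre of the hexagon on the cap, 42 mm above the cap's underside: 34 mm across flats, 24 mm high (top 54 mm above the underside), flats facing the cap's own +x and every 60 degrees from there. Grip it across two flats
- pins (a point): centre between the cap's three pins, 8.5 mm above its underside. Above the hub's origin the underside stands 47 to 52 mm while the pins ride on the ridges, 42 mm when they have dropped and the cap rests on the washer, 39 mm screwed home. From the drop it turns 65 to 90 degrees forward, pressing the seat down, then comes up against the stop keys; it stays put by friction when let go
- grey_washer: a larger dark grey washer, 68 mm across, 9 mm thick, a bystander to be left alone. Origin: centre of its underside
Not all that is in view belongs to the job. Of the things that look like the bronze_washer, the middle-sized one is meant.

How it is judged (in metres and radians):
On the way, in this order (a step that is already met when the one before it is completed fails the run):
1. the bronze washer lies over the spindle on the spring seat (horizontal distance between bronze_washer and hub below 0.004 m and angle between bronze_washer's own z axis and vertical below 0.06 rad and z of bronze_washer in the frame of hub between 0.03 and 0.0365 m and contact force between the fingers and bronze_washer below 0.5 N), for 0.2 s.
2. the cap has dropped off the thread start and its pins are in the gaps (horizontal distance between each of bronze_washer, cap and hub below 0.004 m and angle between bronze_washer's own z axis and vertical below 0.06 rad and z of cap in the frame of hub below 0.0445 m), for 0.1 s.
At the end, for the whole second after the job is handed in: The bronze washer lies level over the spindle and is clamped down, the spring seat pressed at least 2.5 of its 3.2 mm; the cap sits on it level, centred within 4 mm and within 1.2 mm of its home height, released and at rest (horizontal distance between each of bronze_washer, cap and hub below 0.004 m and angle between each of bronze_washer, cap's own z axis and vertical below 0.06 rad and z of cap in the frame of hub between 0.037 and 0.0402 m and value of joint seat above 0.0025 m and linear speed of cap below 0.01 m/s and contact force between the fingers and cap below 0.5 N); the robot touches nothing.
It fails at once if the cap is forced against the spindle, its thread or stops with more than 90 N (contact force between cap and hub above 90 N).
It fails at once if the larger grey washer is moved more than 20 mm (distance of grey_washer from where it was at the start of the episode above 0.02 m).
It also fails if it takes over 72 s, if anything falls off the work surface, if the arm or the gripper's body presses on something with over 40 N, if the wrist force passes 120 N, or if a joint passes its speed limit or range.

## Robot

A 6-joint arm with a two-finger parallel gripper is mounted at the origin on a cart in front of the work surface, level with it; the furniture and walls round the work are solid. World frame = base frame: x ahead of the robot, y to its left, z up, the work surface at z = 0. Lengths are in mm, angles in rad, forces in N, time in s.
With the tool pointing down it reaches from about 275 to 1000 mm from the base axis. Payload 8.4 kg.
Tool frame: the origin (TCP) lies at the very end of the fingers, on their centre line; the grasp point (between the pads) lies 19 mm behind it; z points along the fingers, y is the line along which they close (so a half turn about z gives the same grasp; the last joint's range is limited). The gripper opens to 85 mm and grips with 20 to 120 N. Pads are 22 mm wide; open, the fingers measure 114 mm over their backs; the gripper's body (76 mm by 85 mm) begins 54 mm behind the grasp point. The pads swing forward as they close: fully open they stand 13 mm farther back than shut.
Start: joints at [-1.265, 0.353, 1.633, -0, 1.155, -0.002], TCP at [189.35, -595.629, 231.281] pointing down, gripper open.
Joint ranges: [-2.63, 2.63], [-0.92, 2.1], [0.06, 2.66], [-1.3, 4.44], [0, 2.69], [-3.02, 3.02]. Speed limits (rad/s): [2.22, 2.22, 2.79, 3.14, 3.14, 3.14].

## Interface

Orientations are given as [roll, pitch, yaw] about the fixed x, y, z axes, in that order (R = Rz(yaw) Ry(pitch) Rx(roll)).
In Python, from rig import sensors, grab_frame, camera_params, order gives the robot as it stands. The module is installed in compiled form; this text tells all that it offers.
- The arm moves only by the tool move_arm, never from a script. Its argument "motion" is a list of rows, each a list of 7 numbers: the turn, a rotation vector about the tool's x, y, z in a scale on which 1.0 is 2 rad, then the shift along the tool's x, y, z in parts of the range, where 1.0 means 80 cm, then the finger opening in m, from 0 to 0.0854. A call has 1 to 8 rows; each row is the pose to reach, as a shift and turn from the pose commanded when the call began, along the tool's axes at that moment; what a row does not reach only later rows make up. A row lasts 1/8 s, in which the tool goes at most 62.5 mm and 10.7 degrees, less where a joint would pass 70% of its speed; a pose out of reach is approached as far as the arm can. No shift or turn number may pass 1 either way. A call with a gripper value outside its range is refused whole. The fingers move at their own pace and stop on an object; "grip_force" is the grip in N (left out, the last holds). Time passes only in rows, so rows that repeat a pose let the fingers close. It gives the time, the measured TCP pose, the force, the opening and the grip force at its end, in the units of the state.
- sensors.sense(): the state, without advancing time (a new reading comes with each control period).
- grab_frame(name): name is "side" or "top"; returns (picture, depth): 384x512x3 uint8, red, green, blue; 384x512 float32, mm along the optical axis (not along the pixel's ray), 0 where there is no reading.
- camera_params(name): a dict with "camera_matrix" (3x3 intrinsics, pixels), "k1" (the pictures are not rectified: a ray, as slopes to the right and down, at radius r is drawn at 1 + k1 r^2 times it, then the intrinsics apply), "world_from_camera" (4x4, takes a point from camera to world coordinates). Camera axes: x right, y down, z forward; pixel columns grow to the right and rows downward; lengths in mm; the calibration is good to about 2 mm. A picture is of the moment at which its call begins. camera_params takes no time and is no camera call.
- order.sign_off(): hands the job in; it is judged then, once.
The state is a dict: "clock": time; "qpos": joint angles; "qvel": joint speeds; "joint_efforts": joint torques, N m; "eef_pos": TCP position; "tcp_rot": TCP orientation; "contact_force": force on the tool from outside, world axes, zero at the start; "wrist_torque": the same for the moment, N m; "opening": opening from 0.0 (shut) to 1.0 (fully open); "grasp_force": force on a finger pad.
Only numpy, scipy, OpenCV 4.12 (cv2) and the standard library are available. Lean on these libraries where they do the work, as an engineer would, in place of code of your own. Each camera call takes 0.05 s, during which the arm holds its last target. There are 200 camera calls.

## Working session

There is one attempt and no reset: what is moved stays moved. The work goes in short steps, Python scripts to look and compute and a tool call to move; the robot and the scene stay as the last step left them, time stands still between calls to the robot, and variables do not carry over. Pictures are saved under pics/ and viewed, at most 10 in all, crops included, and the job is handed in when it is done.

Besides the shell and the picture viewer there is one more tool, called after "Call:" by a JSON object that holds its "name" and its "arguments". move_arm: Moves the arm, as the interface text tells. Its arguments: {"type":"object","properties":{"motion":{"type":"array","items":{"type":"array","items":{"type":"number"}}},"grip_force":{"type":"number"}},"required":["motion"]}

```bash
mkdir -p pics
cat > h.py <<'E'
import numpy as np,cv2
from rig import sensors,grab_frame,camera_params,order
def ray(name,uv):
    p=camera_params(name);K=np.array(p["camera_matrix"]);T=np.array(p["world_from_camera"])
    d=(np.linalg.inv(K)@np.c_[np.atleast_2d(uv).astype(float),np.ones(len(np.atleast_2d(uv)))].T)[:2].T
    r=np.linalg.norm(d,axis=1);ru=r.copy()
    for _ in range(20): ru=r/(1+p["k1"]*ru**2)
    d=d*(ru/np.maximum(r,1e-9))[:,None]
    return T[:3,3],np.c_[d,np.ones(len(d))]@T[:3,:3].T
def plane(name,uv,z):
    o,d=ray(name,uv); return o+d*((z-o[2])/d[:,2])[:,None]
def deppts(name,depth):
    v,u=np.mgrid[:384,:512]; o,d=ray(name,np.c_[u.ravel(),v.ravel()])
    return (o+d*depth.reshape(-1,1)).reshape(384,512,3)
def inter(uv1,uv2,a="side",b="top"):
    o1,d1=ray(a,uv1);o2,d2=ray(b,uv2);d1=d1[0];d2=d2[0]
    s=np.linalg.lstsq(np.c_[d1,-d2],o2-o1,rcond=None)[0]
    return (o1+s[0]*d1+o2+s[1]*d2)/2,np.linalg.norm(o1+s[0]*d1-o2-s[1]*d2)
E
python3 - <<'E'
from h import *
ims=[]
for n in("side","top"):
    p,d=grab_frame(n);np.savez(f"/tmp/{n}0.npz",p=p,d=d)
    cv2.imwrite(f"pics/{n}0.png",cv2.resize(p[:,:,::-1],None,fx=1.5,fy=1.5))
    c=camera_params(n);print(n,c["k1"],np.round(c["camera_matrix"],1).tolist(),np.round(c["world_from_camera"],3).tolist())
print(sensors.sense())
E
```

```text
side -0.10065917299213353 [[354.1, 0.0, 256.4], [0.0, 354.1, 189.9], [0.0, 0.0, 1.0]] [[-0.919, -0.252, 0.304, 240.752], [-0.394, 0.554, -0.733, 801.613], [0.016, -0.793, -0.609, 580.567], [0.0, 0.0, 0.0, 1.0]]
top -0.07822392562336004 [[461.4, 0.0, 255.1], [0.0, 461.4, 191.1], [0.0, 0.0, 1.0]] [[0.019, -0.982, 0.186, 313.732], [-1.0, -0.018, 0.007, 167.489], [-0.004, -0.186, -0.983, 952.003], [0.0, 0.0, 0.0, 1.0]]
{'clock': 0.1, 'qpos': array([-1.26538179e+00,  3.53575981e-01,  1.63404639e+00,  2.93458198e-06,
        1.15519696e+00, -2.39274529e-03]), 'qvel': array([ 0.00065259, -0.00237476, -0.00178444, -0.0003464 ,  0.0003373 ,
        0.00066646]), 'joint_efforts': array([-1.35770995e-03, -6.06355476e+01, -3.42817676e+01, -1.29543459e-04,
        3.82383951e-03,  8.27304859e-06]), 'eef_pos': array([ 189.23550624, -595.22457423,  230.64429033]), 'tcp_rot': array([-3.14036599e+00, -5.61843048e-06,  3.07806096e-01]), 'contact_force': array([0.29390246, 0.12869149, 0.15656864]), 'wrist_torque': array([ 0.00946151, -0.03156526, -0.03664336]), 'grasp_force': 0.0, 'opening': 1.0015466738991594}
```

View pics/side0.png

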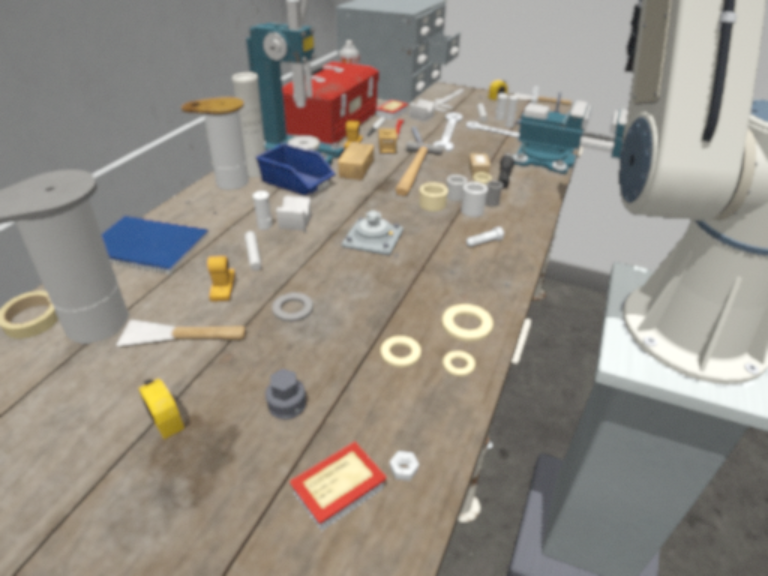

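View pics/top0.png

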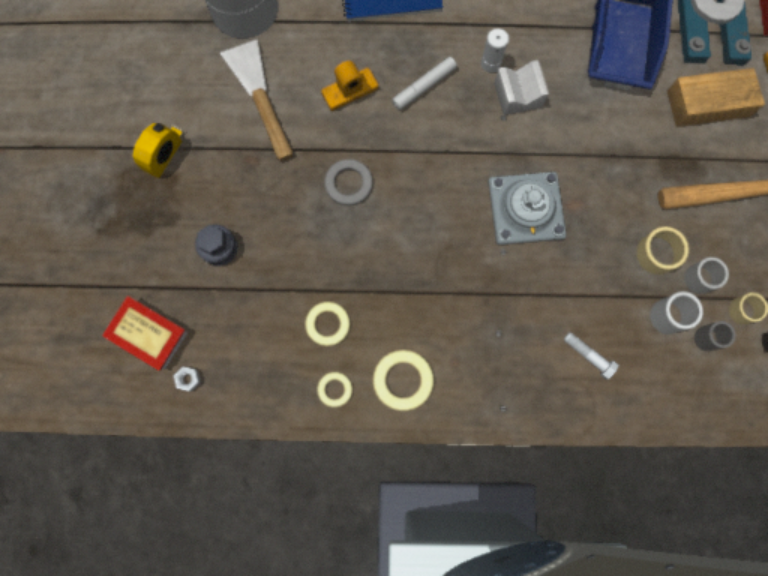

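Run:
```python
from h import *
L={n:np.load(f"/tmp/{n}0.npz") for n in("side","top")}
for n in L:
    p=L[n]["p"];d=L[n]["d"];hsv=cv2.cvtColor(p,cv2.COLOR_RGB2HSV)
    m=cv2.inRange(hsv,(22,50,170),(40,160,255))
    cs,_=cv2.findContours(m,cv2.RETR_EXTERNAL,cv2.CHAIN_APPROX_NONE)
    P=deppts(n,d)
    for c in cs:
        if len(c)<30: continue
        (cx,cy),ax,_=cv2.fitEllipse(c)
        q=plane(n,c[:,0],8);(X,Y),r=cv2.minEnclosingCircle(q[:,:2].astype(np.float32))
        mm=np.zeros_like(m);cv2.drawContours(mm,[c],-1,1,-1);mm=cv2.erode(mm,np.ones((3,3)))&(m>0)
        print(n,"ring",np.round([cx,cy,*ax],1),"plane8",np.round([X,Y,2*r],1),"depth z",np.round(np.median(P[mm>0][:,2]),1), np.round(plane(n,[[cx,cy]],8)[0,:2],1))
    # hub and cap regions by depth
    for nm,(u0,v0,u1,v1) in {"top":{"hub":(320,110,382,165),"cap":(125,142,162,180),"grey":(212,102,252,140)},"side":{"hub":(225,135,272,172),"cap":(172,242,210,282),"grey":(178,190,212,216)}}[n].items():
        q=P[v0:v1,u0:u1].reshape(-1,3)
        q=q[d[v0:v1,u0:u1].ravel()>0]
        for lo,hi in((4,11),(10,14),(26,38),(50,57),(57,65)):
            s=q[(q[:,2]>lo)&(q[:,2]<hi)]
            if len(s)>5: print(n,nm,(lo,hi),len(s),"med",np.round(np.median(s,0),1),"mid",np.round((s.min(0)+s.max(0))/2,1),"ext",np.round(np.ptp(s,axis=0),1))
t=L["top"]["p"][:,:,::-1]; s=L["side"]["p"][:,:,::-1]
z=lambda im,u0,v0,w,h:cv2.resize(im[v0:v0+h,u0:u0+w],(400,300),interpolation=cv2.INTER_CUBIC)
out=np.vstack([np.hstack([z(t,322,112,64,48),z(s,220,132,64,48)]),np.hstack([z(t,120,140,48,36),z(t,190,190,112,84)])])
cv2.imwrite("pics/crop1.png",out)
```

```text
side ring [224.5 319.2  19.7  45.3] plane8 [426.1 489.2  75.9] depth z 27.8 [427.3 490.3]
side ring [108.6 264.1   9.8  26.1] plane8 [721.2 465.1  47. ] depth z nan [708.9 476.8]
side ring [305.7 241.6  15.8  21.1] plane8 [351.7 242.   53.4] depth z 4.9 [350.5 241.8]
side ring [266.8 233.5  19.7  26.3] plane8 [440.4 253.   66.9] depth z 7.0 [440.1 253.4]
side ring [311.3 214.2  23.3  33.4] plane8 [366.4 145.2  91.1] depth z 8.7 [365.3 146.6]
side ring [ 17.3 206.4  20.1  37.5] plane8 [1063.3  430.5  104.7] depth z 24.2 [1062.3  432.2]
side ring [288.3 130.5  17.5  18.8] plane8 [ 554.5 -241.6  133.9] depth z 27.0 [ 558.8 -240.2]
side hub (4, 11) 90 med [595.1  18.9   8. ] mid [619.3 -43.5   7.5] ext [140.  141.8   6.7]
side hub (10, 14) 179 med [594.3   5.1  12.8] mid [612.7 -27.9  12. ] ext [106.1 105.8   4. ]
side hub (26, 38) 202 med [604.1 -15.3  33.6] mid [611.9 -26.   32. ] ext [70.  70.9 11.9]
side hub (50, 57) 21 med [606.7 -22.2  53.6] mid [612.6 -25.5  53.8] ext [28.7 29.2  6.2]
side hub (57, 65) 36 med [611.5 -24.2  60.6] mid [612.9 -26.6  60.6] ext [26.2 25.7  7.2]
side ca
[... 1365 characters left out ...]
 57) 64 med [607.8 -27.2  54.5] mid [611.7 -27.2  53.6] ext [29.3 28.5  6.5]
top hub (57, 65) 83 med [610.9 -27.7  59.8] mid [612.  -28.4  60.7] ext [22.8 24.6  7.1]
top cap (4, 11) 28 med [527.5 389.7   7.4] mid [550.4 404.8   7.4] ext [63.5 44.4  6.6]
top cap (10, 14) 15 med [522.1 398.   12.6] mid [533.5 398.3  12.1] ext [29.  31.9  3.5]
top cap (26, 38) 227 med [533.3 399.   29.5] mid [545.2 409.2  31.7] ext [53.5 53.6 11.1]
top cap (50, 57) 232 med [545.  409.5  53.5] mid [545.5 409.3  53.5] ext [37.6 36.1  6.7]
top grey (4, 11) 481 med [644.6 225.6   8.1] mid [650.6 224.4   7.5] ext [79.2 70.2  6.9]
top grey (10, 14) 82 med [632.6 234.4  10.6] mid [643.8 227.   11.2] ext [63.7 64.3  2.4]
  return _methods._mean(a, axis=axis, dtype=dtype,
  ret = ret.dtype.type(ret / rcount)
```

View pics/crop1.png

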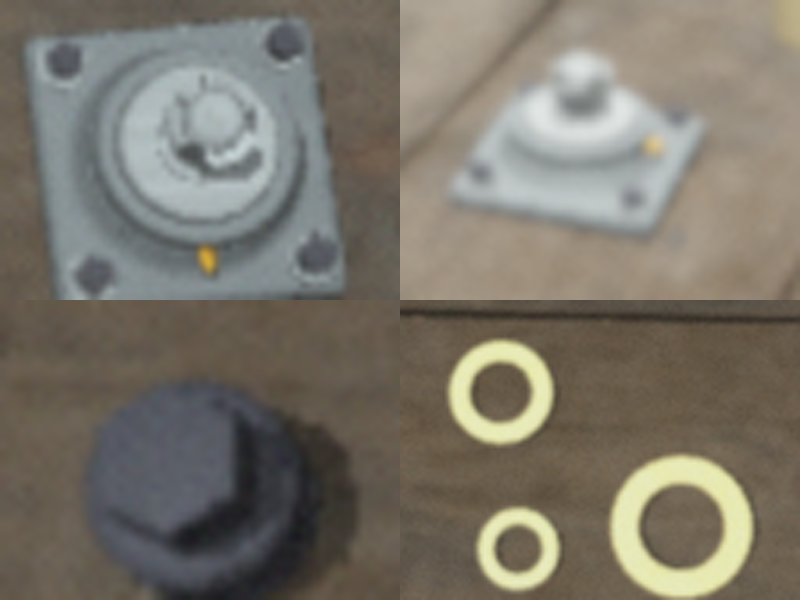

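The three bronze-coloured rings in the top view are at (217.8, 215.3) at 60 mm across, (268.3, 253.2) at about 81 mm, and (222.6, 259.2) at 46 mm. The crop confirms the 60 mm one at (217.8, 215.3) is the middle-sized one and therefore the bronze washer. The hub is at about (350, 137) and the cap at about (143, 162). The heights agree with the text: washer 8, hub spindle 61, cap 54.

```bash
cat >> h.py <<'E'
from scipy.spatial.transform import Rotation as R
def go(x,y,z,yaw,show=True):
    s=sensors.sense();Rc=R.from_euler('xyz',s["tcp_rot"]);Rt=R.from_euler('xyz',[np.pi,0,yaw])
    d=Rc.inv().apply(np.array([x,y,z])-s["eef_pos"])/1000;rv=(Rc.inv()*Rt).as_rotvec()
    print("t",round(s["clock"],2),"row",np.round(rv,4).tolist(),np.round(d,4).tolist(),"pos",np.round(s["eef_pos"],1),"yaw",round(s["tcp_rot"][2],4),"F",np.round(s["contact_force"],1),"T",np.round(s["wrist_torque"],2),"open",round(s["opening"]*85,1),"g",round(s["grasp_force"],1),"q6",round(s["qpos"][5],2))
E
python3 -c "
from h import *
go(440,252,120,np.pi/2)"
```

```text
t 0.1 row [-0.0011, -0.0008, -1.263] [0.4957, -0.7313, 0.1115] pos [ 189.2 -595.2  230.6] yaw 0.3078 F [0.3 0.1 0.2] T [ 0.01 -0.03 -0.04] open 85.1 g 0.0 q6 -0.0
```

The manual's scale: shifts go in shares of 80 cm and turns go in shares of 2 rad. Converting my numbers, -0.731 m / 0.8 = -0.9138, 0.496 m / 0.8 = 0.62, -1.263 rad / 2 = -0.6315.

Call:
{"name": "move_arm", "arguments": {"motion": [[0,0,-0.6315,0.62,-0.9138,0,0.068],[0,0,-0.6315,0.62,-0.9138,0,0.068],[0,0,-0.6315,0.62,-0.9138,0,0.068],[0,0,-0.6315,0.62,-0.9138,0,0.068],[0,0,-0.6315,0.62,-0.9138,0,0.068],[0,0,-0.6315,0.62,-0.9138,0,0.068],[0,0,-0.6315,0.62,-0.9138,0,0.068],[0,0,-0.6315,0.62,-0.9138,0,0.068]], "grip_force": 40}}

```text
clock: 1.1
eef_pos: [331.6, -114.4, 231.4]
tcp_rot: [3.141, 0.0, 1.572]
contact_force: [0.9, -0.5, -0.1]
opening: 0.796
grasp_force: 0.0
```

```bash
python3 -c "
from h import *
go(440,252,60,np.pi/2)"
```

```text
t 1.1 row [0.0008, 0.0002, 0.0013] [0.3663, 0.1087, 0.1714] pos [ 331.6 -114.4  231.4] yaw 1.5721 F [ 0.9 -0.5 -0.1] T [-0.02 -0.06 -0.01] open 67.6 g 0.0 q6 -0.34
```

Scaled: 0.366 m / 0.8 = 0.4575, 0.171 m / 0.8 = 0.2138.

Call:
{"name": "move_arm", "arguments": {"motion": [[0,0,0,0.4575,0.1363,0,0.068],[0,0,0,0.4575,0.1363,0,0.068],[0,0,0,0.4575,0.1363,0.0625,0.068],[0,0,0,0.4575,0.1363,0.125,0.068],[0,0,0,0.4575,0.1363,0.2138,0.068],[0,0,0,0.4575,0.1363,0.2138,0.068],[0,0,0,0.4575,0.1363,0.2138,0.068],[0,0,0,0.4575,0.1363,0.2138,0.068]]}}

```text
clock: 2.1
eef_pos: [439.1, 250.9, 56.8]
tcp_rot: [-3.137, 0.002, 1.573]
contact_force: [-0.6, -0.9, 0.2]
opening: 0.797
grasp_force: 0.0
```

Run:
```python
from h import *
ims=[]
for n in("side","top"):
    p,d=grab_frame(n);np.savez(f"/tmp/{n}1.npz",p=p,d=d)
    u,v=(190,150) if n=="side" else (150,130)
    ims.append(cv2.resize(p[v:v+150,u:u+130,::-1],(400,460),interpolation=cv2.INTER_CUBIC))
cv2.imwrite("pics/grip.png",np.hstack(ims))
go(440,252,12,np.pi/2)
```

```text
t 2.2 row [-0.0021, 0.0013, 0.0013] [0.0025, 0.0004, 0.0475] pos [439.7 249.6  59.5] yaw 1.5721 F [ 0.5 -0.7  0.8] T [0.02 0.01 0.05] open 67.5 g 0.0 q6 0.51
```

View pics/grip.png

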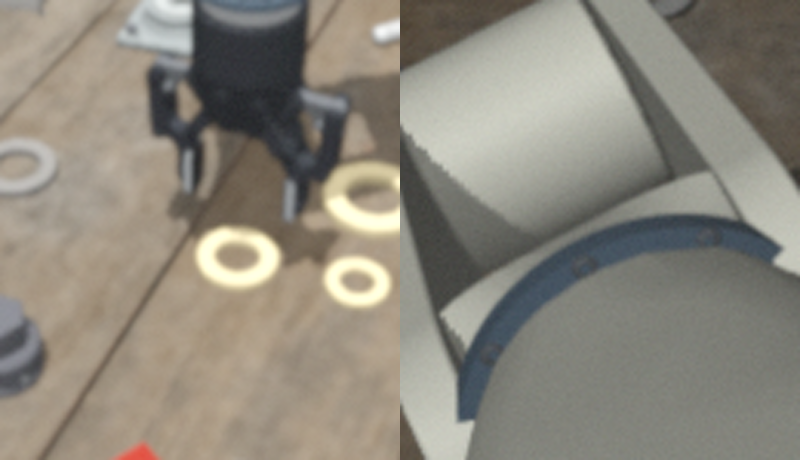

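Run:
```python
from h import *
for z in(60,65,70): print(z,np.round(plane("side",[[250.8,212.6],[284.2,221.1]],z)[:,:2],1).tolist())
```

```text
60 [[479.2, 256.3], [401.7, 252.1]]
65 [[476.9, 261.5], [400.1, 257.4]]
70 [[474.6, 266.8], [398.6, 262.7]]
```

Scaled: 0.053 m / 0.8 = 0.0663, 0.051 m / 0.8 = 0.0638.

Call:
{"name": "move_arm", "arguments": {"motion": [[0,0,0,0.0031,0,0.0375,0.068],[0,0,0,0.0031,0,0.0588,0.068],[0,0,0,0.0031,0,0.0588,0.068],[0,0,0,0.0031,0,0.0638,0.068],[0,0,0,0.0031,0,0.0663,0.068]]}}

```text
clock: 2.82
eef_pos: [441.0, 252.3, 7.9]
tcp_rot: [3.141, -0.001, 1.571]
contact_force: [-0.0, -0.3, 0.4]
opening: 0.794
grasp_force: 0.0
```

Scaled: 0.007 m / 0.8 = 0.0088, 0.005 m / 0.8 = 0.0063.

Call:
{"name": "move_arm", "arguments": {"motion": [[0,0,0,0,0,0.0038,0.068],[0,0,0,0,0,0.0063,0.068],[0,0,0,0,0,0.0088,0.068],[0,0,0,0,0,0.0088,0.068]]}}

```text
clock: 3.32
eef_pos: [440.4, 252.2, 0.1]
tcp_rot: [-3.141, 0.0, 1.571]
contact_force: [0.1, -0.4, -0.6]
opening: 0.799
grasp_force: 0.0
```

Run:
```python
from h import *
p,d=grab_frame("side")
cv2.imwrite("pics/grip2.png",cv2.resize(p[185:265,220:320,::-1],(800,600),interpolation=cv2.INTER_CUBIC))
go(440,252,0,np.pi/2)
```

```text
t 3.38 row [-0.0002, 0.0001, 0.0001] [-0.0002, -0.0004, 0.0002] pos [4.404e+02 2.522e+02 2.000e-01] yaw 1.5709 F [-1.1 -0.5  0.8] T [-0.02  0.02 -0.  ] open 68.2 g 0.0 q6 0.52
```

View pics/grip2.png

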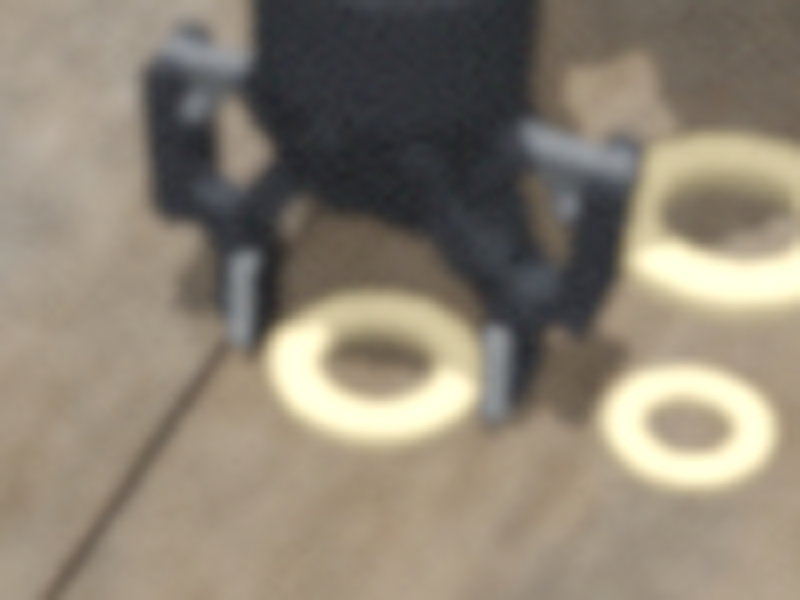

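The fingers straddle the 60 mm washer, with tips at about (240, 345) and (497, 415) in the crop, and are still a few mm above the table. I'll go lower by feel.

Scaled: 0.004 m / 0.8 = 0.005, 0.003 m / 0.8 = 0.0038.

Call:
{"name": "move_arm", "arguments": {"motion": [[0,0,0,0,0,0.0025,0.068],[0,0,0,0,0,0.0038,0.068],[0,0,0,0,0,0.005,0.068],[0,0,0,0,0,0.005,0.068]]}}

```text
clock: 3.88
eef_pos: [440.5, 252.2, -3.8]
tcp_rot: [-3.141, 0.0, 1.571]
contact_force: [-0.4, -0.8, -0.2]
opening: 0.797
grasp_force: 0.0
```

Call:
{"name": "move_arm", "arguments": {"motion": [[0,0,0,0,0,0,0.055],[0,0,0,0,0,0,0.055],[0,0,0,0,0,0,0.055],[0,0,0,0,0,0,0.055]], "grip_force": 40}}

```text
clock: 4.38
eef_pos: [440.6, 252.2, -3.1]
tcp_rot: [3.141, -0.0, 1.571]
contact_force: [-1.8, -0.6, 9.1]
opening: 0.667
grasp_force: 40.8
```

Scaled: -0.12 m / 0.8 = -0.15, -0.08 m / 0.8 = -0.1.

Call:
{"name": "move_arm", "arguments": {"motion": [[0,0,0,0,0,-0.0063,0.05],[0,0,0,0,0,-0.0375,0.05],[0,0,0,0,0,-0.1,0.05],[0,0,0,0,0,-0.15,0.05],[0,0,0,0,0,-0.15,0.05]]}}

```text
clock: 5.0
eef_pos: [442.4, 253.3, 119.2]
tcp_rot: [3.136, -0.003, 1.571]
contact_force: [-0.1, -0.6, -1.7]
opening: 0.668
grasp_force: 43.2
```

Run:
```python
from h import *
p,d=grab_frame("side")
cv2.imwrite("pics/grip3.png",cv2.resize(p[125:245,220:320,::-1],(500,600),interpolation=cv2.INTER_CUBIC))
go(612,-27,117,np.pi/2)
```

```text
t 5.05 row [0.0025, -0.0015, 0.0] [-0.2796, 0.1707, 0.0005] pos [441.3 252.6 117.5] yaw 1.5708 F [ 0.4 -0.4 -1.8] T [0.01 0.06 0.03] open 56.5 g 43.2 q6 0.52
```

View pics/grip3.png

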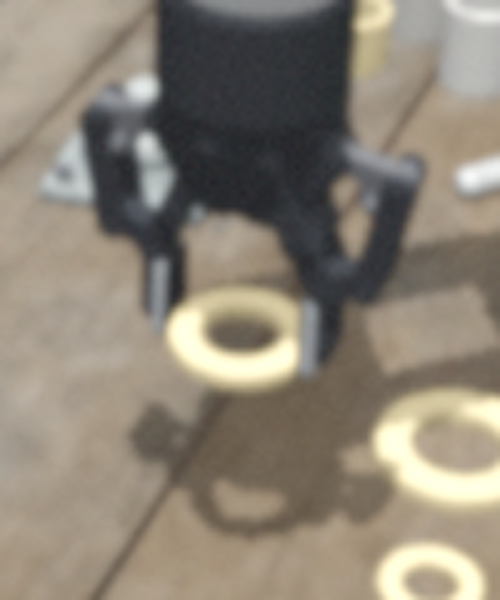

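```bash
cat >> h.py <<'E'
def held(n,zt,zlo,zhi,c0):
    p,d=grab_frame(n);hsv=cv2.cvtColor(p,cv2.COLOR_RGB2HSV);m=cv2.inRange(hsv,(20,40,120),(42,190,255));P=deppts(n,d)
    near=np.hypot(P[:,:,0]-c0[0],P[:,:,1]-c0[1])<60
    mm=(m>0)&near&(P[:,:,2]>zlo)&(P[:,:,2]<zhi)
    q=P[mm];top=q[q[:,2]>np.median(q[:,2])-4]
    A=np.c_[top[:,:2]-top[:,:2].mean(0),np.ones(len(top))];cf=np.linalg.lstsq(A,top[:,2],rcond=None)[0]
    print(n,len(q),"medz",np.round(np.median(q[:,2]),1),"mid",np.round((q.min(0)+q.max(0))/2,1),"ext",np.round(np.ptp(q,axis=0),1),"slope",np.round(cf,3))
    v,u=np.nonzero(mm);c=max(cv2.findContours(mm.astype(np.uint8),cv2.RETR_EXTERNAL,cv2.CHAIN_APPROX_NONE)[0],key=len)[:,0]
    w=plane(n,c,zt)[:,:2]
    from scipy.optimize import least_squares
    f=least_squares(lambda x:np.hypot(*(w-x).T)-30,w.mean(0),loss="soft_l1",f_scale=.7);print("circle fit R30",np.round(f.x,1),"res",np.round(np.median(abs(f.fun)),2))
    return p,d
E
python3 - <<'E'
from h import *
p,d=held("side",128.5,110,145,(441,252))
# same fit on untouched frame for calibration check
E
```

```text
side 266 medz 128.3 mid [442.  251.9 130.7] ext [61.  59.5 20.5] slope [ 7.00000e-03 -1.90000e-02  1.28396e+02]
circle fit R30 [442.2 254.9] res 2.22
```

Run:
```python
from h import *
for n,(u0,v0,u1,v1) in {"top":(322,112,382,165),"side":(224,134,274,172)}.items():
    D=np.load(f"/tmp/{n}0.npz");p=D["p"];g=cv2.cvtColor(p,cv2.COLOR_RGB2GRAY);P=deppts(n,D["d"])
    for lo,hi in ((11,13),(32.5,36),(59.5,62.5)):
        sub=P[v0:v1,u0:u1].reshape(-1,3);s=sub[(sub[:,2]>lo-2)&(sub[:,2]<hi+2)&(D["d"][v0:v1,u0:u1].ravel()>0)]
        h=cv2.convexHull(s[:,:2].astype(np.float32));r=cv2.minAreaRect(h);c=cv2.minEnclosingCircle(h)
        print(n,lo,len(s),"rect",np.round(r[0],1),np.round(r[1],1),round(r[2],1),"circ",np.round(c[0],1),round(c[1],1))
    # bolts: dark blobs
    m=(cv2.GaussianBlur(g,(3,3),0)<95).astype(np.uint8)
    k,l,st,ce=cv2.connectedComponentsWithStats(m[v0:v1,u0:u1])
    hs=cv2.cvtColor(p,cv2.COLOR_RGB2HSV)
    for i in range(1,k):
        if 6<st[i,4]<90:
            x=ce[i]+[u0,v0];print("  blob",np.round(x,1),st[i,4],np.round(plane(n,[x],16)[0,:2],1))
```

```text
top 11 875 rect [610.5 -27.8] [ 99.7 100.7] 6.4 circ [610.5 -28.4] 68.1
top 32.5 474 rect [612.  -28.3] [66.9 65.4] 63.2 circ [610.9 -27.5] 34.3
top 59.5 77 rect [612.1 -29.7] [23.5 22.6] 78.1 circ [609.9 -28.5] 13.7
  blob [347.7 113. ] 51 [664.8 -20.9]
  blob [366.9 118.5] 15 [653.3 -61.8]
  blob [323.6 119.6] 8 [648.7  31.1]
  blob [332.  121.5] 8 [644.9  13.2]
  blob [364.6 147.8] 12 [588.2 -55. ]
  blob [372.2 152.9] 12 [577.3 -70.8]
  blob [336.9 155.9] 8 [569.2   4.1]
side 11 234 rect [612.1 -27.1] [ 99.3 102.9] 7.0 circ [612.1 -27.8] 67.2
side 32.5 167 rect [610.2 -23.1] [63.3 60.5] 28.3 circ [611.  -26.5] 35.9
side 59.5 31 rect [614.5 -28. ] [23.6 19.3] 23.8 circ [612.8 -27.5] 13.4
```

Scaled: -0.28 m / 0.8 = -0.35, 0.171 m / 0.8 = 0.2138.

Call:
{"name": "move_arm", "arguments": {"motion": [[0,0,0,-0.35,0.2138,-0.025,0.05],[0,0,0,-0.35,0.2138,-0.025,0.05],[0,0,0,-0.35,0.2138,-0.025,0.05],[0,0,0,-0.35,0.2138,-0.025,0.05],[0,0,0,-0.35,0.2138,-0.025,0.05],[0,0,0,-0.35,0.2138,0,0.05],[0,0,0,-0.35,0.2138,0.025,0.05],[0,0,0,-0.35,0.2138,0.0375,0.05]]}}

```text
clock: 6.1
eef_pos: [609.1, -27.3, 83.0]
tcp_rot: [-3.136, -0.0, 1.571]
contact_force: [-0.6, 0.2, -0.5]
opening: 0.664
grasp_force: 43.2
```

Run:
```python
from h import *
go(612,-27.2,73,np.pi/2)
s=sensors.sense()["eef_pos"]
p,d=held("side",s[2]+11,s[2]-5,s[2]+25,s[:2])
P=deppts("side",d);near=np.hypot(P[:,:,0]-612,P[:,:,1]+27)<20;q=P[near&(P[:,:,2]>45)&(P[:,:,2]<65)&(d>0)]
print("spindle pts",len(q),np.round((q.min(0)+q.max(0))/2,1) if len(q) else "")
go(612,-27.2,73,np.pi/2)
```

```text
t 6.1 row [-0.0053, -0.0005, -0.0001] [0.0001, 0.0029, 0.01] pos [609.1 -27.3  83. ] yaw 1.5707 F [-0.6  0.2 -0.5] T [ 0.02 -0.04  0.  ] open 56.4 g 43.2 q6 -0.05
side 142 medz 92.5 mid [610.2 -27.8  92.5] ext [57.5 62.2 13.8] slope [ 3.300e-02 -1.000e-02  9.268e+01]
circle fit R30 [609.5 -21.9] res 1.56
spindle pts 69 [612.6 -25.5  55. ]
t 6.15 row [-0.0057, -0.0005, 0.0004] [-0.0001, 0.0031, 0.0095] pos [609.  -27.1  82.5] yaw 1.5712 F [-1.6  0.5 -1.4] T [-0.02 -0.02 -0.05] open 56.5 g 43.2 q6 -0.05
```

Scaled: 0.01 m / 0.8 = 0.0125, 0.006 m / 0.8 = 0.0075.

Call:
{"name": "move_arm", "arguments": {"motion": [[0,0,0,0,0,0.0075,0.05],[0,0,0,0,0,0.0125,0.05],[0,0,0,0,0,0.0125,0.05],[0,0,0,0,0,0.0125,0.05]]}}

```text
clock: 6.65
eef_pos: [611.8, -27.7, 76.7]
tcp_rot: [3.141, 0.0, 1.571]
contact_force: [0.5, -0.4, -1.2]
opening: 0.665
grasp_force: 43.2
```

Run:
```python
from h import *
p,d=grab_frame("side")
cv2.imwrite("pics/hover.png",cv2.resize(p[95:175,205:305,::-1],(800,600),interpolation=cv2.INTER_CUBIC))
go(611.7,-27.3,60,np.pi/2)
```

```text
t 6.7 row [0.0007, 0.0, 0.0001] [0.0004, -0.0001, 0.0167] pos [611.8 -27.7  76.7] yaw 1.5709 F [ 0.5  0.2 -0.9] T [ 0.04  0.01 -0.02] open 56.9 g 43.2 q6 -0.05
```

View pics/hover.png

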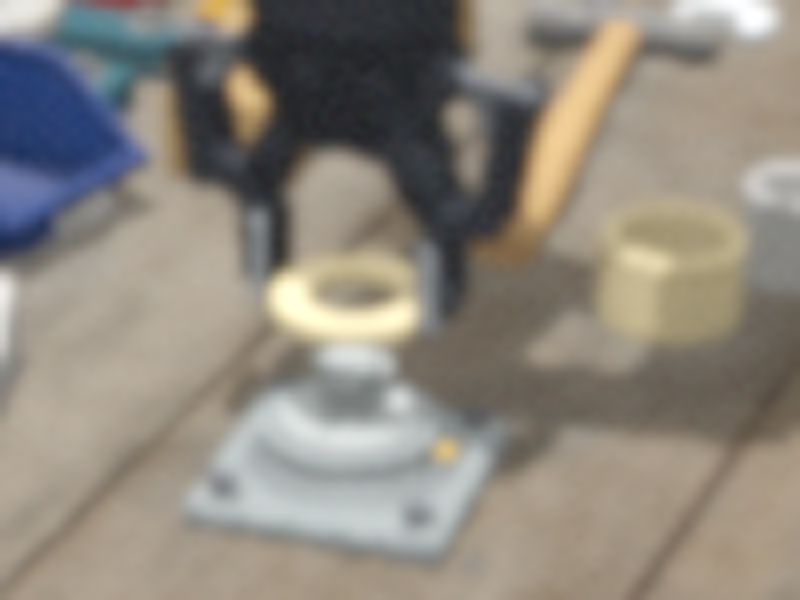

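Run:
```python
from h import *
c=camera_params("side");K=np.array(c["camera_matrix"]);T=np.linalg.inv(c["world_from_camera"])
def pr(X):
    x=(T@np.r_[X,1])[:3];x=x[:2]/x[2];x=x*(1+c["k1"]*(x@x));u=K[:2,:2]@x+K[:2,2];return np.round(((u-[205,95])*[8,7.5]),1)
for X in((611.7,-27.3,61),(611.7,-27.3,50),(611.7,-27.3,87.6),(611.8,-27.7,79.6),(612.7,-27.3,61),(611.7,-26.3,61)):print(X,pr(np.array(X)))
th=np.linspace(0,2*np.pi,72);q=np.array([pr(np.array([611.8+30*np.cos(t),-27.7+30*np.sin(t),87.6])) for t in th]);print(q.min(0),q.max(0))
```

```text
(611.7, -27.3, 61) [350.  351.8]
(611.7, -27.3, 50) [349.9 376.2]
(611.7, -27.3, 87.6) [350.3 291.5]
(611.8, -27.7, 79.6) [350.4 309.3]
(612.7, -27.3, 61) [347.6 351.2]
(611.7, -26.3, 61) [348.9 352.9]
[267.4 254.5] [433.5 329.3]
```

Scaled: 0.022 m / 0.8 = 0.0275, 0.021 m / 0.8 = 0.0263.

Call:
{"name": "move_arm", "arguments": {"motion": [[0,0,0,0,0,0.0125,0.05],[0,0,0,0,0,0.02,0.05],[0,0,0,0,0,0.0238,0.05],[0,0,0,0,0,0.0263,0.05],[0,0,0,0,0,0.0275,0.05]]}}

```text
clock: 7.32
eef_pos: [611.6, -27.8, 54.2]
tcp_rot: [-3.142, 0.0, 1.571]
contact_force: [0.3, -0.5, -0.8]
opening: 0.664
grasp_force: 43.2
```

Scaled: 0.014 m / 0.8 = 0.0175, 0.012 m / 0.8 = 0.015.

Call:
{"name": "move_arm", "arguments": {"motion": [[0,0,0,0,0,0.005,0.05],[0,0,0,0,0,0.01,0.05],[0,0,0,0,0,0.015,0.05],[0,0,0,0,0,0.0175,0.05]]}}

```text
clock: 7.82
eef_pos: [611.4, -27.7, 39.9]
tcp_rot: [-3.141, -0.0, 1.571]
contact_force: [1.1, 0.1, -1.1]
opening: 0.667
grasp_force: 43.2
```

Scaled: 0.0085 m / 0.8 = 0.0106, 0.007 m / 0.8 = 0.0088.

Call:
{"name": "move_arm", "arguments": {"motion": [[0,0,0,0,0,0.0038,0.05],[0,0,0,0,0,0.0063,0.05],[0,0,0,0,0,0.0088,0.05],[0,0,0,0,0,0.0106,0.05],[0,0,0,0,0,0.0106,0.05]]}}

```text
clock: 8.45
eef_pos: [611.5, -27.7, 31.7]
tcp_rot: [-3.141, -0.0, 1.571]
contact_force: [0.0, 0.3, -0.7]
opening: 0.665
grasp_force: 43.2
```

Call:
{"name": "move_arm", "arguments": {"motion": [[0,0,0,0,0,0,0.07],[0,0,0,0,0,0,0.07],[0,0,0,0,0,0,0.07],[0,0,0,0,0,-0.025,0.07],[0,0,0,0,0,-0.0875,0.07],[0,0,0,0,0,-0.15,0.07],[0,0,0,0,0,-0.1875,0.07]]}}

```text
clock: 9.32
eef_pos: [612.7, -27.8, 186.2]
tcp_rot: [3.137, 0.0, 1.571]
contact_force: [1.0, -0.1, 0.1]
opening: 0.818
grasp_force: 0.0
```

Run:
```python
from h import *
go(546.3,410.3,181,np.pi/2)
# hexagon orientation from original frames: hull of top face points
for n,(u0,v0,u1,v1) in {"top":(125,142,162,180),"side":(172,242,210,282)}.items():
    D=np.load(f"/tmp/{n}0.npz");P=deppts(n,D["d"])[v0:v1,u0:u1];m=(P[:,:,2]>50.5)&(P[:,:,2]<57)&(np.hypot(P[:,:,0]-546,P[:,:,1]-410)<24)
    c=max(cv2.findContours(m.astype(np.uint8),cv2.RETR_EXTERNAL,cv2.CHAIN_APPROX_NONE)[0],key=len)[:,0]+[u0,v0]
    w=plane(n,c,54)[:,:2];ce=(w.min(0)+w.max(0))/2
    a=np.deg2rad(np.arange(0,60,1.));best=[]
    for t in a:
        k=t+np.arange(6)*np.pi/3; s=np.array([(w@[np.cos(x),np.sin(x)]).max() for x in k]); wid=s[:3]+s[3:]; best.append([wid.mean(),wid.max()])
    best=np.array(best);i=best[:,0].argmin()
    # area-moment 6-fold phase + centroid
    M=cv2.moments(w.astype(np.float32).reshape(-1,1,2));cc=np.array([M["m10"],M["m01"]])/M["m00"]
    r=w-cc;ph=np.angle(np.sum(np.hypot(*r.T)**3*np.exp(6j*np.arctan2(r[:,1],r[:,0]))*0+ (np.hypot(*r.T)-np.hypot(*r.T).mean())*np.exp(6j*np.arctan2(r[:,1],r[:,0]))))/6
    print(n,"min width flats at",np.rad2deg(a[i]),best[i],"max",best[:,0].max(),"centroid",np.round(cc,1),"corner phase",np.round(np.rad2deg(ph)%60,1),"-> flats",np.round((np.rad2deg(ph)+30)%60,1))
```

```text
t 9.32 row [0.0043, 0.0002, 0.0] [0.4381, -0.0664, 0.0048] pos [612.7 -27.8 186.2] yaw 1.5708 F [ 1.  -0.1  0.1] T [0.03 0.06 0.02] open 69.5 g 0.0 q6 -0.05
top min width flats at 34.0 [34.27492774 34.66487629] max 38.24900523283722 centroid [545.2 409.9] corner phase 0.9 -> flats 30.9
side min width flats at 31.0 [34.34746859 35.71490103] max 37.207452797289115 centroid [546.4 411.7] corner phase 5.9 -> flats 35.9
```

Scaled: 0.438 m / 0.8 = 0.5475, 0.08 m / 0.8 = 0.1, 0.47 rad / 2 = 0.235.

Call:
{"name": "move_arm", "arguments": {"motion": [[0,0,0.235,0.5475,-0.0831,0,0.06],[0,0,0.235,0.5475,-0.0831,0,0.06],[0,0,0.235,0.5475,-0.0831,0,0.06],[0,0,0.235,0.5475,-0.0831,0,0.06],[0,0,0.235,0.5475,-0.0831,0,0.06],[0,0,0.235,0.5475,-0.0831,0.0375,0.06],[0,0,0.235,0.5475,-0.0831,0.075,0.06],[0,0,0.235,0.5475,-0.0831,0.1,0.06]]}}

```text
clock: 10.32
eef_pos: [544.8, 413.8, 103.0]
tcp_rot: [3.141, -0.003, 1.103]
contact_force: [-0.2, 0.2, -0.0]
opening: 0.702
grasp_force: 0.0
```

Run:
```python
from h import *
t,dt=held("top",42.2,25,60,(612,-27));s,ds=held("side",42.2,25,60,(612,-27))
for n,d in(("top",dt),("side",ds)):
    P=deppts(n,d);q=P[(np.hypot(P[:,:,0]-612,P[:,:,1]+27)<22)&(P[:,:,2]>58)&(P[:,:,2]<64)];print(n,"spindle top",np.round(np.median(q,0),1),np.round((q.min(0)+q.max(0))/2,1))
z=lambda im,u0,v0,w,h:cv2.resize(im[v0:v0+h,u0:u0+w,::-1],(400,300),interpolation=cv2.INTER_CUBIC)
cv2.imwrite("pics/w.png",np.hstack([z(t,322,112,64,48),z(s,220,132,64,48)]))
go(546.1,410.4,110,np.deg2rad(63))
```

```text
top 421 medz 41.7 mid [613.3 -29.1  41.8] ext [64.1 60.9 28.7] slope [-1.0000e-03  3.0000e-03  4.1919e+01]
circle fit R30 [610.1 -29. ] res 0.56
side 85 medz 41.8 mid [607.5 -28.3  35.4] ext [65.9 60.4 19.9] slope [ 1.6000e-02 -3.1000e-02  4.1956e+01]
circle fit R30 [612. -28.] res 2.31
top spindle top [611.8 -27.9  60.4] [613.8 -28.   60.9]
side spindle top [611.1 -25.   61.8] [612.8 -27.6  61. ]
t 10.43 row [-0.0023, 0.0038, 0.004] [0.0007, 0.0037, -0.0107] pos [542.5 411.4  99.3] yaw 1.1035 F [-0.3 -0.5  0.2] T [-0.04  0.01 -0.02] open 59.8 g 0.0 q6 1.11
```

View pics/w.png

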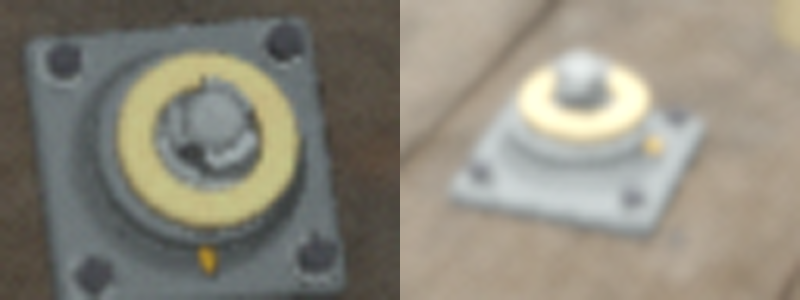

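The bronze washer lies flat round the spindle (crop left, centre about (208, 140)), with its top at z≈42. Next is the cap.

Scaled: 0.04 m / 0.8 = 0.05, 0.03 m / 0.8 = 0.0375.

Call:
{"name": "move_arm", "arguments": {"motion": [[0,0,0,0.0006,0.0031,0.0188,0.055],[0,0,0,0.0006,0.0031,0.0375,0.055],[0,0,0,0.0006,0.0031,0.05,0.055],[0,0,0,0.0006,0.0031,0.05,0.055],[0,0,0,0.0006,0.0031,0.05,0.055]]}}

```text
clock: 11.05
eef_pos: [547.9, 409.5, 62.2]
tcp_rot: [3.141, -0.001, 1.1]
contact_force: [-0.0, -0.2, 0.1]
opening: 0.645
grasp_force: 0.0
```

Run:
```python
from h import *
go(546.1,410.4,31,np.deg2rad(63))
```

```text
t 11.05 row [0.0002, -0.0005, 0.0009] [-0.0, -0.002, 0.0312] pos [547.9 409.5  62.2] yaw 1.1005 F [-0.  -0.2  0.1] T [-0.03 -0.01 -0.01] open 54.8 g 0.0 q6 1.11
```

Scaled: 0.029 m / 0.8 = 0.0363, 0.01 m / 0.8 = 0.0125.

Call:
{"name": "move_arm", "arguments": {"motion": [[0,0,0,0,-0.0025,0.0125,0.05],[0,0,0,0,-0.0025,0.025,0.05],[0,0,0,0,-0.0025,0.0338,0.05],[0,0,0,0,-0.0025,0.0363,0.05],[0,0,0,0,-0.0025,0.0363,0.05]]}}

```text
clock: 11.68
eef_pos: [545.7, 410.4, 32.6]
tcp_rot: [-3.141, 0.0, 1.101]
contact_force: [-0.0, 0.5, -0.6]
opening: 0.583
grasp_force: 0.0
```

Call:
{"name": "move_arm", "arguments": {"motion": [[0,0,0,0,0,0,0.04],[0,0,0,0,0,0,0.03],[0,0,0,0,0,0,0.028],[0,0,0,0,0,0,0.028]], "grip_force": 30}}

```text
clock: 12.18
eef_pos: [546.2, 410.6, 33.3]
tcp_rot: [3.141, -0.001, 1.101]
contact_force: [1.3, -0.6, 5.6]
opening: 0.39
grasp_force: 30.9
```

Scaled: -0.12 m / 0.8 = -0.15, -0.001 m / 0.8 = -0.0013.

Call:
{"name": "move_arm", "arguments": {"motion": [[0,0,0,0,0,-0.0006,0.028],[0,0,0,0,0,-0.0013,0.028],[0,0,0,0,0,-0.025,0.028],[0,0,0,0,0,-0.0875,0.028],[0,0,0,0,0,-0.15,0.028],[0,0,0,0,0,-0.15,0.028],[0,0,0,0,0,-0.15,0.028]], "grip_force": 80}}

```text
clock: 13.05
eef_pos: [544.8, 409.9, 152.4]
tcp_rot: [-3.141, 0.001, 1.101]
contact_force: [-0.7, -0.4, -4.3]
opening: 0.381
grasp_force: 80.7
```

Run:
```python
from h import *
go(611.7,-27.3,153,np.deg2rad(63))
for n in("side",):
    p,d=grab_frame(n);P=deppts(n,d);s=sensors.sense()["eef_pos"]
    m=(np.hypot(P[:,:,0]-s[0],P[:,:,1]-s[1])<45)&(P[:,:,2]>s[2]-45)&(P[:,:,2]<s[2]+5)
    q=P[m];print(n,len(q),q.min(0).round(1),q.max(0).round(1))
    for lo in range(-38,2,4):
        b=q[(q[:,2]>s[2]+lo)&(q[:,2]<s[2]+lo+4)]
        if len(b)>3: print(lo,len(b),np.round((b.min(0)+b.max(0))/2,1),np.round(np.ptp(b,axis=0),1))
    v,u=np.nonzero(m);cv2.imwrite("pics/cap.png",cv2.resize(p[max(0,v.min()-40):v.max()+20,u.min()-20:u.max()+20,::-1],(500,600),interpolation=cv2.INTER_CUBIC))
```

```text
t 13.05 row [-0.0007, 0.0013, 0.0013] [-0.3595, 0.2576, -0.0004] pos [544.8 409.9 152.4] yaw 1.1008 F [-0.7 -0.4 -4.3] T [-0.03  0.    0.04] open 32.4 g 80.7 q6 1.11
side 531 [517.6 385.3 119.2] [571.5 438.2 156.2]
-34 15 [532.5 424.9 120.2] [27.4 24.8  2. ]
-30 57 [538.5 419.3 123.4] [41.9 35.5  3.8]
-26 32 [538.4 420.7 127.4] [39.6 32.3  3.5]
-22 48 [539.5 419.6 131.4] [43.  35.3  3.9]
-18 54 [538.8 419.  135.4] [41.9 38.1  3.9]
-14 42 [540.1 415.  139.3] [44.8 43.8  3.6]
-10 50 [539.1 420.9 143.4] [43.  34.6  3.9]
-6 162 [544.7 411.5 147.4] [53.5 52.4  3.9]
-2 55 [542.9 411.8 151.4] [48.3 45.6  4. ]
```

View pics/cap.png

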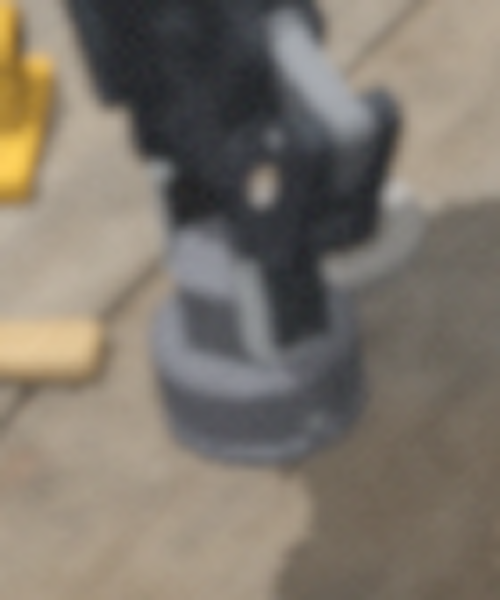

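Scaled: -0.36 m / 0.8 = -0.45, 0.258 m / 0.8 = 0.3225.

Call:
{"name": "move_arm", "arguments": {"motion": [[0,0,0,-0.45,0.3225,0,0.028],[0,0,0,-0.45,0.3225,0,0.028],[0,0,0,-0.45,0.3225,0,0.028],[0,0,0,-0.45,0.3225,0,0.028],[0,0,0,-0.45,0.3225,0,0.028],[0,0,0,-0.45,0.3225,0,0.028],[0,0,0,-0.45,0.3225,0.025,0.028],[0,0,0,-0.45,0.3225,0.0563,0.028]]}}

```text
clock: 14.1
eef_pos: [612.5, -31.3, 106.3]
tcp_rot: [-3.141, 0.001, 1.097]
contact_force: [-0.0, 0.6, -4.5]
opening: 0.379
grasp_force: 81.0
```

Call:
{"name": "move_arm", "arguments": {"motion": [[0,0,0,0,0,0,0.028],[0,0,0,0,0,0,0.028],[0,0,0,0,0,0,0.028]]}}

```text
clock: 14.48
eef_pos: [613.2, -26.4, 108.6]
tcp_rot: [3.141, -0.001, 1.102]
contact_force: [0.4, -0.3, -3.6]
opening: 0.382
grasp_force: 80.7
```

Run:
```python
from h import *
go(611.6,-27.5,97,np.deg2rad(63))
p,d=grab_frame("side");P=deppts("side",d);s=sensors.sense()["eef_pos"]
q=P[(np.hypot(P[:,:,0]-s[0],P[:,:,1]-s[1])<34)&(abs(P[:,:,2]-(s[2]-3.2))<3)];print(len(q),np.round((q.min(0)+q.max(0))/2,1),np.ptp(q,axis=0))
q=P[(np.hypot(P[:,:,0]-612,P[:,:,1]+27)<22)&(P[:,:,2]>58)&(P[:,:,2]<64)];print(np.round((q.min(0)+q.max(0))/2,1),np.ptp(q,axis=0))
```

```text
t 14.47 row [0.0009, -0.0005, 0.0026] [-0.0017, -0.0009, 0.0116] pos [613.2 -26.4 108.6] yaw 1.1021 F [ 0.4 -0.3 -3.6] T [0.02 0.01 0.06] open 32.5 g 80.7 q6 0.42
53 [612.6 -17.6 105.2] [49.76093606 37.95171243  5.38577018]
[612.6 -24.4  60.8] [18.79518264 17.77890838  5.05787768]
```

Scaled: 0.018 m / 0.8 = 0.0225, -0.0015 m / 0.8 = -0.0019.

Call:
{"name": "move_arm", "arguments": {"motion": [[0,0,0,-0.0019,-0.0013,0.0075,0.028],[0,0,0,-0.0019,-0.0013,0.015,0.028],[0,0,0,-0.0019,-0.0013,0.0188,0.028],[0,0,0,-0.0019,-0.0013,0.0225,0.028],[0,0,0,-0.0019,-0.0013,0.0225,0.028]]}}

```text
clock: 15.15
eef_pos: [611.0, -28.3, 89.5]
tcp_rot: [-3.141, 0.0, 1.101]
contact_force: [0.8, -0.3, -4.3]
opening: 0.375
grasp_force: 80.7
```

Call:
{"name": "move_arm", "arguments": {"motion": [[0,0,0,0,0,0.0013,0.028],[0,0,0,0,0,0.0025,0.028],[0,0,0,0,0,0.0038,0.028],[0,0,0,0,0,0.005,0.028]]}}

```text
clock: 15.65
eef_pos: [611.3, -28.2, 85.8]
tcp_rot: [3.141, -0.0, 1.101]
contact_force: [1.2, 0.7, -4.3]
opening: 0.376
grasp_force: 80.7
```

Scaled: 0.003 m / 0.8 = 0.0038, 0.002 m / 0.8 = 0.0025.

Call:
{"name": "move_arm", "arguments": {"motion": [[0,0,0,0.0006,0,0.0013,0.028],[0,0,0,0.0006,0,0.0025,0.028],[0,0,0,0.0006,0,0.0038,0.028],[0,0,0,0.0006,0,0.0038,0.028]]}}

```text
clock: 16.15
eef_pos: [611.3, -27.8, 82.7]
tcp_rot: [-3.141, 0.0, 1.101]
contact_force: [0.4, 0.1, -3.8]
opening: 0.376
grasp_force: 80.7
```

Scaled: 0.003 m / 0.8 = 0.0038, 0.002 m / 0.8 = 0.0025.

Call:
{"name": "move_arm", "arguments": {"motion": [[0,0,0,0,0,0.0013,0.028],[0,0,0,0,0,0.0025,0.028],[0,0,0,0,0,0.0038,0.028],[0,0,0,0,0,0.0038,0.028]]}}

```text
clock: 16.65
eef_pos: [611.4, -27.8, 79.7]
tcp_rot: [3.141, -0.0, 1.101]
contact_force: [1.9, -0.7, -5.2]
opening: 0.375
grasp_force: 80.7
```

Scaled: 0.002 m / 0.8 = 0.0025, 0.0014 m / 0.8 = 0.0018.

Call:
{"name": "move_arm", "arguments": {"motion": [[0,0,0,0,0,0.0009,0.028],[0,0,0,0,0,0.0018,0.028],[0,0,0,0,0,0.0025,0.028],[0,0,0,0,0,0.0025,0.028]]}}

```text
clock: 17.15
eef_pos: [611.4, -27.8, 77.8]
tcp_rot: [3.142, 0.0, 1.101]
contact_force: [1.6, -0.5, -4.1]
opening: 0.378
grasp_force: 80.8
```

Call:
{"name": "move_arm", "arguments": {"motion": [[0,0,0,0,0,0.001,0.028],[0,0,0,0,0,0.002,0.028],[0,0,0,0,0,0.003,0.028],[0,0,0,0,0,0.003,0.028]]}}

```text
clock: 17.65
eef_pos: [611.5, -27.8, 75.7]
tcp_rot: [3.141, -0.0, 1.101]
contact_force: [0.3, -0.6, 2.0]
opening: 0.378
grasp_force: 81.6
```

Scaled: 0.3 rad / 2 = 0.15.

Call:
{"name": "move_arm", "arguments": {"motion": [[0,0,0.075,0,0,0,0.028],[0,0,0.15,0,0,0,0.028],[0,0,0.15,0,0,0,0.028]], "grip_force": 60}}

```text
clock: 18.02
eef_pos: [611.5, -27.7, 75.7]
tcp_rot: [3.142, -0.0, 0.802]
contact_force: [-0.0, 0.1, 1.6]
opening: 0.377
grasp_force: 81.6
```

```bash
python3 -c "
from h import *
go(611.5,-27.8,75.3,0.8)"
```

```text
t 18.02 row [0.0, -0.0003, 0.0016] [-0.0001, 0.0001, 0.0004] pos [611.5 -27.7  75.7] yaw 0.8016 F [-0.   0.1  1.6] T [ 0.1   0.04 -0.04] open 32.0 g 81.6 q6 0.72
```

Scaled: 0.2 rad / 2 = 0.1.

Call:
{"name": "move_arm", "arguments": {"motion": [[0,0,0.05,0,0,0,0.028],[0,0,0.1,0,0,0,0.028],[0,0,0.1,0,0,0,0.028]]}}

```text
clock: 18.4
eef_pos: [611.7, -27.8, 75.5]
tcp_rot: [3.141, -0.001, 0.604]
contact_force: [1.1, -2.3, -0.0]
opening: 0.38
grasp_force: 81.3
```

```bash
python3 -c "
from h import *
go(611.5,-27.8,75.3,0.8)"
```

```text
t 18.4 row [0.0005, -0.0005, -0.1957] [-0.0001, -0.0001, 0.0002] pos [611.7 -27.8  75.5] yaw 0.6043 F [ 1.1 -2.3 -0. ] T [-0.11 -0.3  -0.06] open 32.3 g 81.3 q6 0.92
```

Scaled: 0.0006 m / 0.8 = 0.0008, 0.0003 m / 0.8 = 0.0004, 0.2 rad / 2 = 0.1.

Call:
{"name": "move_arm", "arguments": {"motion": [[0,0,0.05,0,0,0.0004,0.028],[0,0,0.1,0,0,0.0008,0.028],[0,0,0.1,0,0,0.0008,0.028]]}}

```text
clock: 18.77
eef_pos: [611.8, -27.8, 74.9]
tcp_rot: [3.141, -0.001, 0.405]
contact_force: [2.2, 0.3, -1.3]
opening: 0.381
grasp_force: 81.3
```

```bash
python3 -c "
from h import *
go(611.5,-27.8,75.3,0.8)"
```

```text
t 18.77 row [0.0005, -0.0008, -0.3952] [-0.0003, -0.0001, -0.0004] pos [611.8 -27.8  74.9] yaw 0.4048 F [ 2.2  0.3 -1.3] T [-0.1  -0.43 -0.14] open 32.4 g 81.3 q6 1.12
```

Scaled: 0.0011 m / 0.8 = 0.0014, 0.0008 m / 0.8 = 0.001, 0.3 rad / 2 = 0.15.

Call:
{"name": "move_arm", "arguments": {"motion": [[0,0,0.05,0,0,0.0005,0.028],[0,0,0.1,0,0,0.001,0.028],[0,0,0.15,0,0,0.0014,0.028],[0,0,0.15,0,0,0.0014,0.028]]}}

```text
clock: 19.27
eef_pos: [611.9, -27.7, 74.0]
tcp_rot: [3.142, -0.001, 0.105]
contact_force: [3.3, -0.3, 1.1]
opening: 0.378
grasp_force: 81.4
```

```bash
python3 -c "
from h import *
go(611.5,-27.8,75.3,0.8)"
```

```text
t 19.27 row [0.0004, -0.0011, -0.6949] [-0.0004, 0.0, -0.0013] pos [611.9 -27.7  74. ] yaw 0.1051 F [ 3.3 -0.3  1.1] T [ 0.06 -0.52 -0.12] open 32.1 g 81.4 q6 1.42
```

Scaled: 0.0009 m / 0.8 = 0.0011, 0.0004 m / 0.8 = 0.0005, 0.25 rad / 2 = 0.125.

Call:
{"name": "move_arm", "arguments": {"motion": [[0,0,0.05,-0.0003,0,0.0005,0.028],[0,0,0.1,-0.0003,0,0.0009,0.028],[0,0,0.125,-0.0003,0,0.0011,0.028],[0,0,0.125,-0.0003,0,0.0011,0.028]]}}

```text
clock: 19.77
eef_pos: [611.9, -27.8, 73.2]
tcp_rot: [-3.141, -0.002, -0.145]
contact_force: [3.1, -0.3, 2.4]
opening: 0.382
grasp_force: 81.6
```

```bash
python3 -c "
from h import *
go(611.5,-27.8,75.3,0.8)"
```

```text
t 19.77 row [0.0005, -0.0016, -0.9447] [-0.0004, 0.0001, -0.0021] pos [611.9 -27.8  73.2] yaw -0.1447 F [ 3.1 -0.3  2.4] T [ 0.12 -0.71  0.08] open 32.5 g 81.6 q6 1.67
```

Scaled: 0.0004 m / 0.8 = 0.0005, -0.0002 m / 0.8 = -0.0003, 0.1 rad / 2 = 0.05.

Call:
{"name": "move_arm", "arguments": {"motion": [[0,0,0.025,-0.0003,0,0.0003,0.028],[0,0,0.05,-0.0003,0,0.0005,0.028],[0,0,0.05,-0.0003,0,0.0005,0.028]]}}

```text
clock: 20.15
eef_pos: [611.8, -27.7, 72.8]
tcp_rot: [-3.141, -0.002, -0.246]
contact_force: [5.3, 0.7, 2.6]
opening: 0.378
grasp_force: 81.7
```

```bash
python3 -c "
from h import *
go(611.5,-27.8,75.3,0.8)"
```

```text
t 20.15 row [0.0004, -0.0018, -1.0457] [-0.0003, 0.0001, -0.0025] pos [611.8 -27.7  72.8] yaw -0.2457 F [5.3 0.7 2.6] T [ 0.13 -0.9   0.07] open 32.2 g 81.7 q6 1.77
```

Scaled: 0.0003 m / 0.8 = 0.0004, 0.00015 m / 0.8 = 0.0002, 0.08 rad / 2 = 0.04.

Call:
{"name": "move_arm", "arguments": {"motion": [[0,0,0.02,0,0,0.0002,0.028],[0,0,0.04,0,0,0.0004,0.028],[0,0,0.04,0,0,0.0004,0.028]]}}

```text
clock: 20.52
eef_pos: [611.8, -27.7, 72.6]
tcp_rot: [-3.141, -0.002, -0.326]
contact_force: [4.5, 0.9, 3.7]
opening: 0.377
grasp_force: 81.9
```

```bash
python3 -c "
from h import *
go(611.5,-27.8,75.3,0.8)"
```

```text
t 20.52 row [0.0004, -0.0017, -1.1262] [-0.0002, 0.0002, -0.0027] pos [611.8 -27.7  72.6] yaw -0.3262 F [4.5 0.9 3.7] T [ 0.26 -1.01  0.1 ] open 32.1 g 81.9 q6 1.85
```

Scaled: 0.0002 m / 0.8 = 0.0003, 0.0001 m / 0.8 = 0.0001, 0.06 rad / 2 = 0.03.

Call:
{"name": "move_arm", "arguments": {"motion": [[0,0,0.015,0,0,0.0001,0.028],[0,0,0.03,0,0,0.0003,0.028],[0,0,0.03,0,0,0.0003,0.028]]}}

```text
clock: 20.9
eef_pos: [611.9, -27.7, 72.5]
tcp_rot: [-3.141, -0.002, -0.387]
contact_force: [5.8, 1.1, 5.4]
opening: 0.377
grasp_force: 82.1
```

```bash
python3 -c "
from h import *
go(611.5,-27.8,75.3,0.8)"
```

```text
t 20.9 row [0.0004, -0.002, -1.1869] [-0.0003, 0.0003, -0.0028] pos [611.9 -27.7  72.5] yaw -0.3869 F [5.8 1.1 5.4] T [ 0.31 -0.94  0.23] open 32.1 g 82.1 q6 1.91
```

Scaled: 0.04 rad / 2 = 0.02.

Call:
{"name": "move_arm", "arguments": {"motion": [[0,0,0.01,0,0,0,0.028],[0,0,0.02,0,0,0,0.028],[0,0,0.02,0,0,0,0.028]]}}

```text
clock: 21.28
eef_pos: [612.1, -27.7, 72.5]
tcp_rot: [-3.141, -0.002, -0.426]
contact_force: [5.8, 1.0, 4.5]
opening: 0.376
grasp_force: 82.0
```

```bash
python3 -c "
from h import *
go(611.5,-27.8,75.3,0.8)"
```

```text
t 21.27 row [0.0006, -0.0024, -1.2263] [-0.0005, 0.0003, -0.0028] pos [612.1 -27.7  72.5] yaw -0.4263 F [5.8 1.  4.5] T [ 0.25 -1.02  0.47] open 32.0 g 82.0 q6 1.95
```

The torque has risen to 0.47 N m and the descent has stopped, so the cap is snug. I'll release and check.

Scaled: -0.15 m / 0.8 = -0.1875, -0.12 m / 0.8 = -0.15.

Call:
{"name": "move_arm", "arguments": {"motion": [[0,0,0,0,0,0,0.04],[0,0,0,0,0,0,0.052],[0,0,0,0,0,0,0.052],[0,0,0,0,0,-0.025,0.052],[0,0,0,0,0,-0.075,0.052],[0,0,0,0,0,-0.15,0.052],[0,0,0,-0.1,0.125,-0.1875,0.052],[0,0,0,-0.125,0.1875,-0.1875,0.052]]}}

```text
clock: 22.28
eef_pos: [504.8, -90.4, 216.8]
tcp_rot: [-3.141, -0.003, -0.427]
contact_force: [0.6, -0.8, -0.1]
opening: 0.611
grasp_force: 0.0
```

Run:
```python
from h import *
s=sensors.sense();print(s["clock"],s["eef_pos"],s["contact_force"])
ims=[]
for n,(u0,v0) in {"top":(322,112),"side":(220,122)}.items():
    p,d=grab_frame(n);P=deppts(n,d);D0=np.load(f"/tmp/{n}0.npz");P0=deppts(n,D0["d"])
    r=np.hypot(P[:,:,0]-612,P[:,:,1]+27.5)
    plate=lambda Q:np.median(Q[:,:,2][(np.hypot(Q[:,:,0]-612,Q[:,:,1]+27.5)<55)&(abs(Q[:,:,2]-12)<3)])
    for nm,lo,hi in(("hex",88,99),("shoulder",66,73),):
        q=P[(r<35)&(P[:,:,2]>lo)&(P[:,:,2]<hi)]
        A=np.c_[q[:,:2]-q[:,:2].mean(0),np.ones(len(q))]
        print(n,nm,len(q),"z",np.round(np.median(q[:,2]),2),"mid",np.round((q.min(0)+q.max(0))/2,1),"slope",np.round(np.linalg.lstsq(A,q[:,2],rcond=None)[0],3))
    c=P0[(np.hypot(P0[:,:,0]-546,P0[:,:,1]-410.4)<14)&(P0[:,:,2]>48)];print(n,"plate",plate(P),"hex z on bench",np.median(c[:,2]))
    ims.append(cv2.resize(p[v0:v0+48,u0:u0+64,::-1],(400,300),interpolation=cv2.INTER_CUBIC))
cv2.imwrite("pics/end.png",np.hstack(ims))
```

```text
22.275 [504.84602234 -90.36667593 216.84775231] [ 0.60306228 -0.79546086 -0.05201546]
top hex 263 z 92.51 mid [611.1 -28.1  92.5] slope [ 1.1000e-02 -1.2000e-02  9.2445e+01]
top shoulder 218 z 68.48 mid [610.4 -28.6  69.3] slope [-5.0000e-03  1.0000e-03  6.8658e+01]
top plate 11.895054225418278 hex z on bench 53.83718715644443
side hex 70 z 91.8 mid [611.4 -24.7  91. ] slope [-3.0000e-03 -4.2000e-02  9.1472e+01]
side shoulder 82 z 69.92 mid [610.2 -22.8  69.6] slope [ 3.2000e-02 -7.2000e-02  6.9734e+01]
side plate 13.01026390076754 hex z on bench 53.73165694693478
```

View pics/end.png

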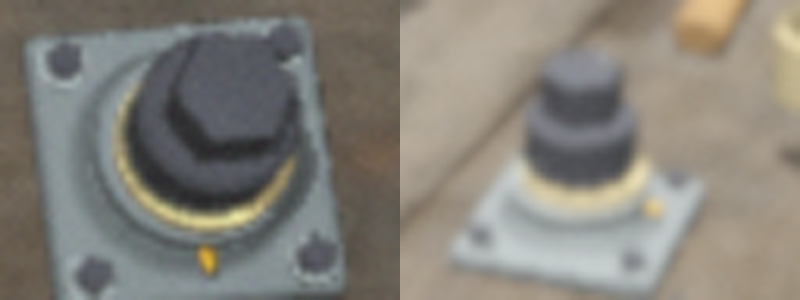

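The cap sits level with its top at z≈92.5, which puts the underside at about 38.7 mm (home is 39). The washer is clamped beneath it and the arm is clear.

```bash
python3 -c "
from rig import order
print(order.sign_off())"
```

```text
the job is handed in; nothing more can be done
None
```

I laid the bronze washer on its seat, then set the cap, which dropped into the gaps at once, and screwed it home snug; I handed the job in at about 22 s, and sign-off returned no verdict.

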